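# Show the filling tip to the inspection camera

### The job

Press the catch on the front of the yellow piping tip case so that its lid springs open, take out the filling tip (the tallest of the three steel tips, with the long straight tube) and hold it up in the air in front of the small inspection camera: its wide open foot squarely facing the lens, centred on the lens axis and about 12 cm from the glass, the tube pointing away. Finish while still holding it there, steady. Leave the lid open and the other two tips in their seats, do not bump the camera, and leave everything else on the counter where it is.

Things in the scene. Friction and masses are not known exactly. Their poses are not given: they have to be found in the camera images.
- case: Yellow plastic case, fixed: tray 117 mm deep (x) by 240 wide (y), walls 28 high, 3 thick; lid 48 high. Origin under the tray's centre, z up; catch on the front (-x), hinge on the back rim (+x). Tips stand upright in three seats (33 mm wide, 6 deep) at x = 0, y = -75, 0, +75 mm, feet 3 mm above the counter; which is where varies, and the closed lid hides them.
- catch (a joint): Angle of the rocker catch (rad): 0 at rest, 0.4 fully down. A sprung thumb pad on a pivot along the case's y, 24 mm above the counter and 9 mm before the front wall; its nose holds the lid and lets go at about 0.17 to 0.2. Takes 1 to 2 N to start and 2 to 5 N to press fully, according to where on the pad; springs back when released.
- catch_pad (a point): Point on top of the catch's thumb pad (40 mm long, 32 wide, standing out to 51 mm before the case's front wall), 26 mm above the counter at rest, at y = 0 of the case, 37 mm before its front wall. Press here straight down: the lid is let go after 4 to 6 mm, fully down is 10 mm.
- lid (a joint): Angle of the lid (rad): 0 closed and held by the catch, 1.85 fully open, leaning back past upright, about 0.15 m high. Once let go it opens by its own weak spring within 2 s and stays open; it stops against anything in its way and goes on when that leaves. It opens only when the catch is pressed.
- lid_front (a point): Middle of the top front edge of the lid, 76 mm above the counter when closed; moves with the lid.
- filling_tip: The filling tip, plain steel, about 30 g, tallest of the three: 64 mm tall; round foot 30 mm wide, 4 thick; a cone up to 26 mm; above that a nearly straight tube, 13 mm wide tapering to 11. Origin at the centre of the wide open foot (the face to show), z along the axis from foot to narrow outlet. Round: its yaw means nothing.
- filling_tip_outlet (a point): Centre of the narrow outlet at the far end of the tube, 64 mm from the foot along the tip's z.
- round_tip: Bystander: the plain round tip, steel cone 42 mm tall, foot 30 mm wide, 16 mm at its top. Origin at the centre of its foot.
- writing_tip: Bystander: the writing tip, steel pointed cone 33 mm tall, foot 30 mm wide, 7 mm at its top. Origin at the centre of its foot.
- camera_head: Head of the inspection camera, an aluminium cylinder 48 mm wide and 50 mm long with a dark lens in its end face, fixed. Origin at the centre of the lens glass, 105 mm above the counter; z is the lens axis, out of the lens: it looks obliquely up, 35 degrees off the vertical, leaning to the side that the stand faces (roughly toward the robot).
- camera_stand: Stand of the camera, fixed: a disc 90 mm wide and 12 mm high with a post behind the lens; the lens is right above the disc's centre. Origin under the disc's centre; the camera looks up and to the stand's -x.
- pan: Bystander: dark steel springform pan 260 mm wide, 68 mm high. Origin under its centre.
- bowl: Bystander: white ceramic mixing bowl 220 mm wide, 105 mm high, standing in the pan. Origin under its centre.
- tamper: Bystander: wooden tamper standing upright, 60 mm wide, 114 mm high. Origin under its centre.
- jam_jar: Bystander: jam jar 68 mm wide, 95 mm high. Origin under its centre.
- spatula: Bystander: spatula lying flat on the counter, well to the left of the case. Its x runs along it.
- coupler: Bystander: small white plastic ring 34 mm wide, 18 mm high, lying between case and camera. Origin under its centre.
Not all that is in view belongs to the job. Of the things shaped like the camera_stand, the aluminium one is meant.

How it is judged:
On the way, in this order (a step that is already met when the one before it is completed fails the run):
1. the catch is pressed down with the lid not yet open (value of joint catch above 0.15 rad and value of joint lid below 1 rad), for 0.02 s.
2. the lid stands open with all three tips still in their seats (value of joint lid above 1.5 rad and distance of filling_tip from where it was at the start of the episode below 0.015 m), for 0.1 s.
3. the filling tip is held clear above the case (height (world z) of filling_tip above 0.05 m and contact force between the fingers and filling_tip above 0.5 N), for 0.1 s.
At the end, for the whole second after the job is handed in: Tip gripped, at rest in the air: foot centre 95 to 145 mm from the lens along its axis, within 18 mm of it each way in x and y, axes within 0.22 rad, foot toward the lens; touching neither case nor camera; lid over 1.5 rad; other tips seated (15 mm), bystanders within 30 mm of their start (z of filling_tip in the frame of camera_head between 0.095 and 0.145 m and x of filling_tip in the frame of camera_head between -0.018 and 0.018 m and y of filling_tip in the frame of camera_head between -0.018 and 0.018 m and angle between the z axis of filling_tip and the z axis of camera_head, either way round below 0.22 rad and z of filling_tip_outlet in the frame of camera_head above 0.15 m and height (world z) of filling_tip above 0.15 m and contact force between the fingers and filling_tip above 0.5 N and contact force between filling_tip and case below 0.05 N and contact force between filling_tip and camera_stand below 0.05 N and linear speed of filling_tip below 0.02 m/s and angular speed of filling_tip below 0.2 rad/s and value of joint lid above 1.5 rad and z of each of round_tip, writing_tip in the frame of case below 0.008 m and distance of each of round_tip, writing_tip from where it was at the start of the episode below 0.015 m and distance of each of pan, bowl, tamper, jam_jar, spatula, coupler from where it was at the start of the episode below 0.03 m); the arm keeps its last pose, push and grip.
It fails at once if the camera is bumped (over 3 N) (contact force between any of the arm, the fingers, filling_tip and camera_stand above 3 N).
It fails at once if another tip is taken out of its seat (distance of any of round_tip, writing_tip from where it was at the start of the episode above 0.015 m).
It fails at once if something else on the counter is shifted by more than 30 mm (distance of any of pan, bowl, tamper, jam_jar, spatula, coupler from where it was at the start of the episode above 0.03 m).
It also fails if it takes over 48 s, if anything falls off the work surface, if the arm or the gripper's body presses on something with over 40 N, if the wrist force passes 120 N, or if a joint passes its speed limit or range.

### The arm

A 6-joint arm with a two-finger parallel gripper is mounted at the origin on the work surface. World frame = base frame: x ahead of the robot, y to its left, z up, the work surface at z = 0. Lengths are in m, angles in rad, forces in N, time in s.
With the tool pointing down it reaches from about 0.35 to 0.775 m from the base axis. Payload 7.3 kg.
Tool frame: the origin (TCP) lies on the mounting face of the last link; the fingertips stand 178 mm ahead of it and the grasp point (between the pads) lies 159 mm ahead of it (robot.grip_depth is the distance from the TCP to the grasp point, in m); z points along the fingers, y is the line along which they close (so a half turn about z gives the same grasp; the last joint's range is limited). The gripper opens to 92 mm and grips with 3 to 60 N. Pads are 19 mm wide; open, the fingers measure 130 mm over their backs; the gripper's body (75 mm by 190 mm) begins 47 mm behind the grasp point.
Start: joints at [1.081, 0.342, 1.524, -0, 1.275, -0.146], TCP at [0.177, 0.494, 0.405] pointing down, gripper open.
Joint ranges: [-2.53, 2.53], [-0.77, 2.02], [0.04, 2.7], [-1, 4.14], [0.28, 2.66], [-3.11, 3.11]. Speed limits (rad/s): [2.57, 2.57, 3.14, 3.14, 3.14, 3.14].

### API

Orientations are given as [roll, pitch, yaw] about the fixed x, y, z axes, in that order (R = Rz(yaw) Ry(pitch) Rx(roll)).
In Python, from cell import observe, cams, robot, models gives the robot as it stands.
- The arm moves only by the shell command python3 -m jog 'ROWS' [FORCE]. ROWS is JSON, a list of rows, each a list of 3 entries, a list of its own where there are three numbers: the shift along the tool's x, y, z each as a share of 0.4 m, from -1 to 1, then the turn about the tool's z as a share of pi rad, from -1 to 1, then the closure, from 0 (fully open) to 1 (shut). In form: [[[x, y, z], turn, jaw], ...]. A call has 1 to 12 rows; each row is the pose to reach, as a shift and turn from the pose commanded when the call began, along the tool's axes at that moment, turning the shorter way round; what a row does not reach only later rows make up. A row lasts 1/8 s, in which the tool goes at most 62.5 mm and 10.7 degrees, less where a joint would pass 70% of its speed; a pose out of reach is approached as far as the arm can. A call with a number of a shift or a turn outside -1 to 1 is refused whole. A call with a gripper value outside its range is refused whole. The fingers move at their own pace and stop on an object; FORCE is the grip in N (left out, the last holds). Time passes only in rows, so rows that repeat a pose let the fingers close. It gives the time, the measured TCP pose, the force, the opening and the grip force at its end, in the units of the state.
- observe(): the state, without advancing time (a new reading comes with each control period).
- cams.read_camera(name): name is "side" or "top"; returns the picture (480x640x3 uint8, red, green, blue); there is no depth.
- cams.camera_model(name): a dict with "camera_matrix" (3x3 intrinsics, pixels), "k1" (the pictures are not rectified: a ray, as slopes to the right and down, at radius r is drawn at 1 + k1 r^2 times it, then the intrinsics apply), "pose" (4x4, takes a point from camera to world coordinates). Camera axes: x right, y down, z forward; pixel columns grow to the right and rows downward; lengths in m; the calibration is good to about 2 mm. A picture is of the moment at which its call begins. camera_model takes no time and is no camera call.
- robot.hand_in(): hands the job in; it is judged then, once.
Trained networks look in the newest picture that a camera, given by its name, has taken for a name from the list of things; names that differ only in an ending like _2 or _b are one class to them, and where a whole thing is asked for, a point or a joint stands for the part that bears it (a point fixed in the world has none). Each returns a list of dicts, best first, with "confidence" (0 to 1); they miss things now and then, are a little off and sometimes report something else, mostly with a low value. They report only what shows in the picture. A call takes as long as a camera call. They do not tell look-alikes from the thing itself.
- models.find_in(target, camera): "position" ([x, y, z] in m, in world coordinates, good to about 4 mm: the middle of the surface that is visible of it).
- models.pinpoint(target, camera): "position" ([x, y, z] in m, in world coordinates, good to about 4 mm: a listed point, or the origin of a listed thing).
The state is a dict: "time": time; "qpos": joint angles; "qvel": joint speeds; "joint_efforts": joint torques, N m; "tool_pos": TCP position; "tool_rot": TCP orientation; "contact_force": force on the tool from outside, world axes, zero at the start; "torque": the same for the moment, N m; "opening": finger opening in m; "grip_force": force on a finger pad.
Only numpy, scipy, OpenCV 4.12 (cv2) and the standard library are available. Lean on these libraries where they do the work, as an engineer would, in place of code of your own. Each camera call takes 0.05 s, during which the arm holds its last target. There are 200 camera calls.

## Working session

There is one attempt and no reset: what is moved stays moved. The work goes in short steps, Python scripts to look and compute and a shell command to move; the robot and the scene stay as the last step left them, time stands still between calls to the robot, and variables do not carry over. Pictures are saved under pics/ and viewed, at most 10 in all, crops included, and the job is handed in when it is done.

```bash
mkdir -p pics; ls
python3 - <<'E'
from cell import observe, cams, robot, models
import cv2
s=observe();print(s['time'],s['tool_pos'],s['tool_rot'],s['opening'])
for c in('side','top'):
    im=cams.read_camera(c);cv2.imwrite(f'pics/{c}0.png',im[:,:,::-1])
    m=cams.camera_model(c);print(c,m['camera_matrix'],m['k1'],m['pose'])
    for t in('case','catch_pad','lid_front','camera_head','camera_stand','coupler','jam_jar','tamper','pan','bowl'):
        print(t,[([round(float(v),3) for v in d['position']],round(d['confidence'],2)) for d in models.pinpoint(t,c)[:3]])
E
```

```text
pics
0.0 [0.17687276 0.49416614 0.40407099] [-3.14011477e+00 -1.91029192e-04  2.79780829e+00] 0.09174768012969686
side [[556.89303473   0.         320.62169091]
 [  0.         556.89303473 239.49597144]
 [  0.           0.           1.        ]] 0.02262485286181229 [[-0.98186898 -0.15868738  0.10369006  0.41461005]
 [-0.18857525  0.76197246 -0.61954608  0.7597294 ]
 [ 0.01930517 -0.62786646 -0.77808163  1.04904057]
 [ 0.          0.          0.          1.        ]]
case [([0.574, 0.085, 0.004], 0.81)]
catch_pad [([0.477, 0.079, 0.027], 0.71)]
lid_front [([0.515, 0.077, 0.074], 0.81)]
camera_head [([0.71, -0.428, 0.107], 0.91), ([0.667, -0.13, 0.105], 0.59), ([0.672, -0.272, 0.106], 0.57)]
camera_stand [([0.673, -0.273, 0.003], 0.86), ([0.712, -0.43, -0.004], 0.82), ([0.669, -0.134, -0.002], 0.7)]
coupler [([0.515, -0.137, -0.002], 0.51)]
jam_jar [([0.625, 0.392, 0.001], 0.79), ([0.674, -0.274, 0.105], 0.27), ([0.475, 0.079, 0.029], 0.21)]
tamper [([0.434, -0.476, 0.003], 0.67), ([0.434, -0.217, 0.002], 0.57)]
pan [([0.43, -0.475, 0.0], 0.56)]
bowl [([0.434, -0.477, 0.006], 0.78)]
to
[... 217 characters left out ...]
0.01312903 -0.00368231 -0.01387197]
 [ 0.00217991 -0.11266276 -0.99363089  1.52058125]
 [ 0.          0.          0.          1.        ]]
case [([0.571, 0.082, -0.0], 0.72), ([0.43, -0.221, 0.001], 0.34)]
catch_pad [([0.473, 0.08, 0.028], 0.69)]
lid_front [([0.516, 0.078, 0.078], 0.6)]
camera_head [([0.67, -0.271, 0.1], 0.82), ([0.669, -0.13, 0.109], 0.8), ([0.709, -0.422, 0.107], 0.55)]
camera_stand [([0.672, -0.267, -0.005], 0.83), ([0.669, -0.133, -0.004], 0.75), ([0.71, -0.425, 0.006], 0.72)]
coupler [([0.627, 0.394, -0.001], 0.6), ([0.514, -0.142, -0.001], 0.45)]
jam_jar [([0.627, 0.395, 0.002], 0.82)]
tamper [([0.432, -0.22, -0.001], 0.59)]
pan []
bowl [([0.434, -0.469, 0.001], 0.96)]
```

View pics/side0.png

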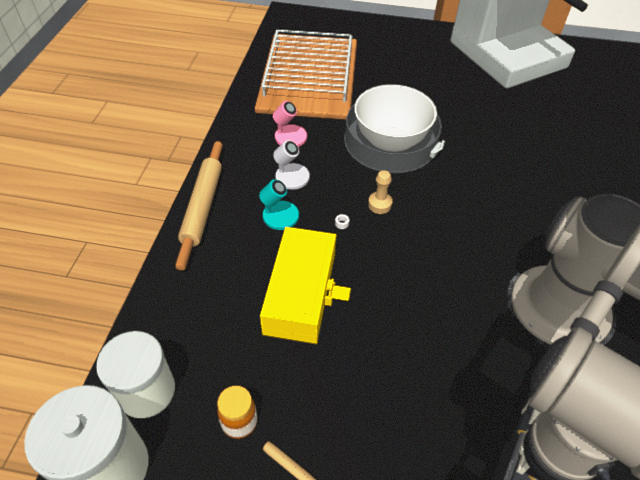

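View pics/top0.png

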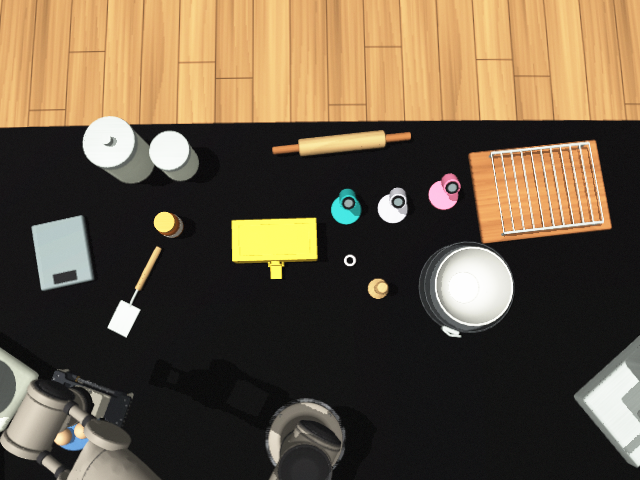

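```bash
cat > h.py <<'E'
import numpy as np,cv2
from cell import cams,observe,models
def pix(c,u,v,z):
    m=cams.camera_model(c);K=m['camera_matrix'];P=m['pose']
    d=np.array([(u-K[0][2])/K[0][0],(v-K[1][2])/K[1][1]]);s=d.copy()
    for _ in range(20): s=d/(1+m['k1']*(s@s))
    r=np.array(P)[:3,:3]@[s[0],s[1],1];o=np.array(P)[:3,3]
    return o+r*(z-o[2])/r[2]
def proj(c,X):
    m=cams.camera_model(c);K=np.array(m['camera_matrix']);P=np.array(m['pose'])
    q=(np.atleast_2d(X)-P[:3,3])@P[:3,:3];s=q[:,:2]/q[:,2:]
    s=s*(1+m['k1']*(s**2).sum(1,keepdims=True));return s*K[0,0]+K[:2,2]
def tri(us,ut):
    A=[];b=[]
    for c,(u,v) in(('side',us),('top',ut)):
        a=pix(c,u,v,0);d=pix(c,u,v,.3)-a;d/=np.linalg.norm(d);M=np.eye(3)-np.outer(d,d);A.append(M);b.append(M@a)
    return np.linalg.lstsq(np.vstack(A),np.hstack(b),rcond=None)[0]
E
python3 - <<'E'
from h import *
s=cv2.imread('pics/side0.png');t=cv2.imread('pics/top0.png')
cv2.imwrite('pics/crop1.png',np.hstack([cv2.resize(s[130:195,265:320],None,fx=7,fy=7,interpolation=2),cv2.resize(t[175:240,365:420],None,fx=7,fy=7,interpolation=2)]))
for n,im in(('side',s),('top',t)):
    h=cv2.cvtColor(im,cv2.COLOR_BGR2HSV);m=cv2.inRange(h,(25,180,60),(35,255,255))
    c=max(cv2.findContours(m,0,1)[0],key=cv2.contourArea);print(n,cv2.approxPolyDP(c,3,True)[:,0].tolist())
print(tri((336,234),(317,218)))
E
```

```text
side [[286, 227], [260, 312], [262, 333], [315, 343], [316, 328], [320, 325], [317, 321], [323, 311], [321, 302], [330, 305], [334, 297], [348, 300], [350, 288], [334, 286], [332, 278], [326, 277], [331, 271], [330, 258], [334, 257], [335, 234]]
top [[268, 263], [271, 265]]
[ 0.56918388 -0.03516467  0.09556878]
```

View pics/crop1.png

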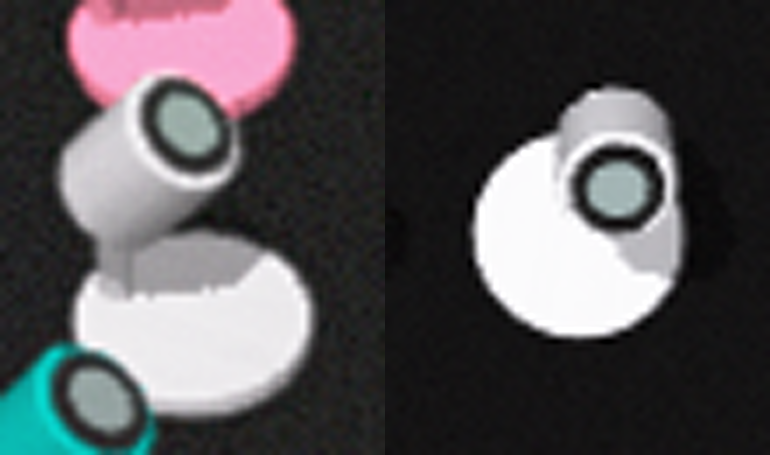

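Run:
```python
from h import *
s=cv2.imread('pics/side0.png');t=cv2.imread('pics/top0.png')
L=tri((291.1,147.9),(398.1,201.9));print('lens',L,'disc',pix('top',392.6,208.7,.012))
def hull(c,y,L):
    a=np.array([np.sin(.611)*np.cos(y),np.sin(.611)*np.sin(y),np.cos(.611)]);u=np.cross(a,[0,0,1]);u/=np.linalg.norm(u);v=np.cross(a,u)
    th=np.linspace(0,6.28,60);C=.024*(np.outer(np.cos(th),u)+np.outer(np.sin(th),v))
    return proj(c,np.vstack([L+C,L-.05*a+C]))
for yd in range(-220,-135,10):
    y=np.radians(yd);o=[]
    for c in('side','top'):
        b=proj(c,L-.05*np.array([np.sin(.611)*np.cos(y),np.sin(.611)*np.sin(y),np.cos(.611)]))[0];o+=list(b.round(1))
    print(yd,o)
out=[]
for yd in(-190,-180,-170,-160):
  col=[]
  for c,im,(x0,y0) in(('side',s,(265,130)),('top',t,(365,175))):
    k=cv2.resize(im[y0:y0+65,x0:x0+55],None,fx=4.5,fy=4.5,interpolation=2)[:247]
    h=cv2.convexHull((((hull(c,np.radians(yd),L)-[x0,y0]+.5)*4.5)).astype(np.int32))
    cv2.polylines(k,[h],True,(0,0,255),1);col.append(k)
  out.append(np.vstack(col)[:,:199])
cv2.imwrite('pics/fit.png',np.hstack(out))
h=cv2.cvtColor(t,cv2.COLOR_BGR2HSV);m=cv2.inRange(h,(22,120,60),(38,255,255))
m[:,:200]=0;m[:,330:]=0
m[260:]=0
c=max(cv2.findContours(m,0,1)[0],key=cv2.contourArea);print(cv2.approxPolyDP(c,3,True)[:,0].tolist())
for p in((232,221),(316,218),(317,261),(233,261)): print(pix('top',*p,.076).round(4))
```

```text
lens [ 0.66966934 -0.27002062  0.10186186] disc [ 0.66778823 -0.26899704  0.012     ]
-220 [np.float64(284.6), np.float64(153.9), np.float64(401.7), np.float64(197.4)]
-210 [np.float64(283.2), np.float64(154.8), np.float64(400.3), np.float64(196.4)]
-200 [np.float64(282.0), np.float64(155.9), np.float64(398.7), np.float64(195.7)]
-190 [np.float64(281.1), np.float64(157.0), np.float64(397.0), np.float64(195.3)]
-180 [np.float64(280.5), np.float64(158.3), np.float64(395.3), np.float64(195.2)]
-170 [np.float64(280.2), np.float64(159.6), np.float64(393.6), np.float64(195.3)]
-160 [np.float64(280.2), np.float64(161.0), np.float64(392.0), np.float64(195.8)]
-150 [np.float64(280.6), np.float64(162.3), np.float64(390.5), np.float64(196.5)]
-140 [np.float64(281.3), np.float64(163.5), np.float64(389.1), np.float64(197.5)]
[[316, 218], [231, 220], [232, 259], [316, 259]]
[0.6259 0.2022 0.076 ]
[ 0.6313 -0.038   0.076 ]
[ 0.508 -0.039  0.076]
[0.5111 0.1989 0.076 ]
```

View pics/fit.png

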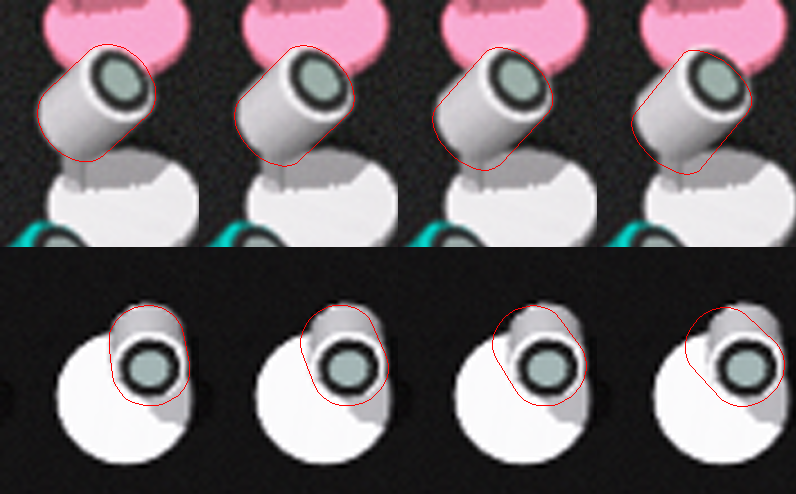

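The lens to use is the middle stand, at side (291,148) and top (398,202). Its disc is white-grey aluminium; the teal one at side (275,190) and the pink one at (285,110) are look-alikes. The crop confirms this. The axis azimuth is about 166°.

The jog can't tilt the tool, so I'll pivot the tip in the grip against its seat rim. First comes the catch.

```bash
cat >> h.py <<'E'
from scipy.spatial.transform import Rotation as Ro
def go(g,yaw,depth=.159):
    s=observe();R=Ro.from_euler('xyz',s['tool_rot']).as_matrix()
    G=np.array(s['tool_pos'])+R[:,2]*depth
    d=R.T@(np.array(g)-G);y=(yaw-s['tool_rot'][2]+np.pi)%(2*np.pi)-np.pi
    print('t',round(s['time'],2),'grip',G.round(4),'rot',np.round(s['tool_rot'],3),'shift',(d/.4).round(4),'turn',round(-y/np.pi,4),'rows',np.abs([np.linalg.norm(d)/.0625,y/.187]).max().round(1))
E
python3 -c "
from h import *
go([.470,.080,.06],3.17,.178)"
```

```text
t 1.1 grip [0.177  0.4943 0.2267] rot [3.141 0.    2.798] shift [-1.0389 -0.7283  0.4168] turn -0.1185 rows 8.5
```

```bash
python3 -m jog '[[[-1,-0.7,0.2],-0.1185,1],[[-1,-0.7,0.2],-0.1185,1],[[-1,-0.7,0.2],-0.1185,1],[[-1,-0.7,0.2],-0.1185,1],[[-1,-0.7,0.2],-0.1185,1],[[-1,-0.7,0.2],-0.1185,1],[[-1,-0.7,0.2],-0.1185,1],[[-1,-0.7,0.2],-0.1185,1],[[-1,-0.7,0.2],-0.1185,1],[[-1,-0.7,0.2],-0.1185,1]]' 20; python3 -c "
from h import *
go([.470,.080,.036],3.17,.178)"
```

```text
time: 2.35
tool_pos: [0.4591, 0.0957, 0.3245]
tool_rot: [3.141, -0.001, -3.115]
contact_force: [-0.2, 1.0, 0.2]
opening: 0.001
grip_force: 0.0
t 2.35 grip [0.4589 0.0958 0.1465] rot [ 3.141e+00 -1.000e-03 -3.115e+00] shift [-0.0268 -0.0402  0.2763] turn -0.0004 rows 1.8
```

```bash
python3 -m jog '[[[-0.027,-0.04,0.15],0,1],[[-0.027,-0.04,0.276],0,1],[[-0.027,-0.04,0.276],0,1],[[-0.027,-0.04,0.3],0,1],[[-0.027,-0.04,0.315],0,1],[[-0.027,-0.04,0.323],0,1],[[-0.027,-0.04,0.323],0,1]]'; python3 -c "
from h import *
go([.470,.080,.15],3.17,.178)"
```

```text
time: 3.22
tool_pos: [0.4707, 0.0803, 0.1962]
tool_rot: [3.142, 0.002, -3.113]
contact_force: [0.6, 0.4, 2.2]
opening: 0.0002
grip_force: 0.9
t 3.23 grip [0.4711 0.0803 0.0182] rot [ 3.142e+00  2.000e-03 -3.113e+00] shift [ 0.0021 -0.0006 -0.3296] turn 0.0001 rows 2.1
```

```bash
python3 -m jog '[[[0,0,0.01],0,1],[[0,0,0.01],0,1],[[0.1,0,-0.15],0,0.55],[[0.25,0,-0.4],0,0.55],[[0.3,0,-0.5],0,0.55],[[0.3,0,-0.5],0,0.55],[[0.3,0,-0.5],0,0.55],[[0.3,0,-0.5],0,0.55],[[0.3,0,-0.5],0,0.55],[[0.3,0,-0.5],0,0.55],[[0.3,0,-0.5],0,0.55]]'
python3 - <<'E'
from h import *
for c in('side','top'):
    im=cams.read_camera(c);cv2.imwrite(f'pics/{c}1.png',im[:,:,::-1])
    for t in('filling_tip','filling_tip_outlet','round_tip','writing_tip','lid_front'):
        print(c,t,[([round(float(v),3) for v in d['position']],round(d['confidence'],2)) for d in models.pinpoint(t,c)[:3]])
s=cv2.imread('pics/side1.png');t=cv2.imread('pics/top1.png')
cv2.imwrite('pics/crop2.png',np.hstack([cv2.resize(s[210:350,240:370],None,fx=3,fy=3,interpolation=2),cv2.resize(t[170:310,215:345],None,fx=3,fy=3,interpolation=2)]))
E
```

```text
time: 4.6
tool_pos: [0.3507, 0.0767, 0.3949]
tool_rot: [3.141, -0.002, -3.113]
contact_force: [-0.4, 0.6, 0.4]
opening: 0.0412
grip_force: 0.0
side filling_tip [([0.712, 0.078, 0.124], 0.6), ([0.571, 0.081, 0.006], 0.58)]
side filling_tip_outlet [([0.572, 0.086, 0.067], 0.73)]
side round_tip [([0.578, 0.008, 0.004], 0.63)]
side writing_tip [([0.573, 0.156, 0.002], 0.62)]
side lid_front [([0.71, 0.077, 0.127], 0.71), ([0.575, 0.085, -0.0], 0.57), ([0.573, 0.159, 0.0], 0.2)]
top filling_tip [([0.669, -0.269, 0.099], 0.73), ([0.575, 0.085, 0.003], 0.52)]
top filling_tip_outlet [([0.573, 0.084, 0.064], 0.61), ([0.437, 0.492, -0.001], 0.17)]
top round_tip [([0.571, 0.011, 0.001], 0.44)]
top writing_tip [([0.573, 0.158, -0.003], 0.65)]
top lid_front [([0.712, 0.084, 0.132], 0.85), ([0.626, 0.394, 0.001], 0.22)]
```

View pics/crop2.png

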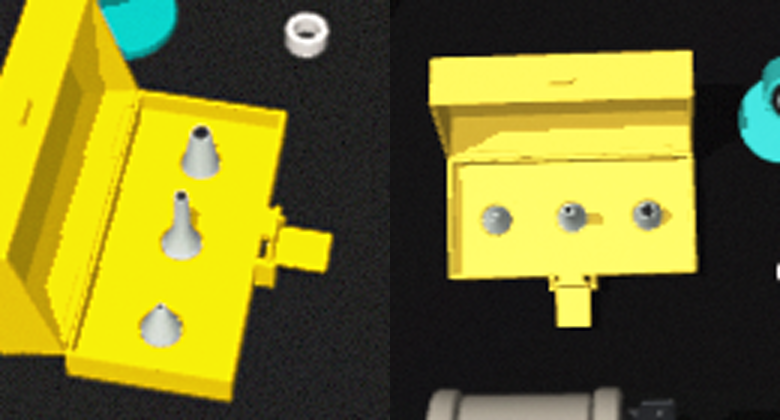

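```bash
python3 -c "
from h import *
print(tri((300.2,275),(275,239.7)))
go([.573,.084,.10],3.17)
go([.573,.084,.050],3.17)"
```

```text
[0.57136482 0.08033849 0.06286213]
t 5.2 grip [0.3505 0.0768 0.2365] rot [ 3.142  0.    -3.113] shift [-0.5566  0.0022  0.3414] turn 0.0 rows 4.2
t 5.2 grip [0.3505 0.0768 0.2365] rot [ 3.142  0.    -3.113] shift [-0.5566  0.0022  0.4664] turn 0.0 rows 4.6
```

```bash
python3 -m jog '[[[-0.3,0,0.1],0,0.55],[[-0.555,0,0.2],0,0.55],[[-0.555,0,0.3],0,0.55],[[-0.555,0,0.34],0,0.55],[[-0.555,0,0.4],0,0.55],[[-0.555,0,0.466],0,0.55],[[-0.555,0,0.466],0,0.55],[[-0.555,0,0.466],0,1],[[-0.555,0,0.466],0,1],[[-0.555,0,0.466],0,1],[[-0.555,0,0.466],0,1],[[-0.555,0,0.466],0,1]]' 5
python3 - <<'E'
from h import *
go([.573,.084,.05],3.17)
s=cams.read_camera('side')[:,:,::-1];t=cams.read_camera('top')[:,:,::-1]
cv2.imwrite('pics/crop3.png',np.hstack([cv2.resize(s[210:350,240:370],None,fx=3,fy=3,interpolation=2),cv2.resize(t[170:310,215:345],None,fx=3,fy=3,interpolation=2)]))
E
```

```text
time: 6.7
tool_pos: [0.5726, 0.0831, 0.2099]
tool_rot: [3.142, 0.001, -3.113]
contact_force: [-1.0, -0.5, 6.0]
opening: 0.0117
grip_force: 5.0
t 6.7 grip [0.5728 0.0831 0.0509] rot [ 3.142e+00  1.000e-03 -3.113e+00] shift [-0.0006  0.0022  0.0023] turn 0.0 rows 0.0
```

View pics/crop3.png

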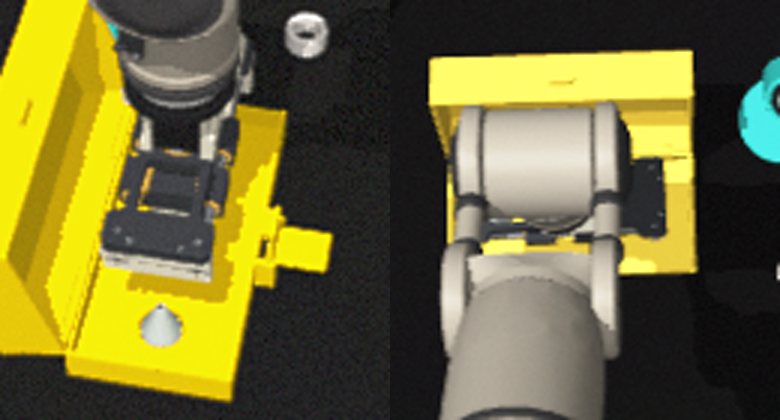

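```bash
python3 -m jog '[[[0.013,0,-0.002],0,1],[[0.025,0,-0.004],0,1],[[0.036,0,-0.005],0,1],[[0.047,0,-0.005],0,1],[[0.058,0,-0.004],0,1],[[0.069,0,-0.002],0,1],[[0.076,0,0],0,1],[[0.081,0,0.001],0,1],[[0.081,0,0.001],0,1]]' 5; python3 -c "
from h import *
print(observe()['contact_force'])"
```

```text
time: 7.92
tool_pos: [0.5398, 0.0822, 0.2086]
tool_rot: [3.141, -0.0, -3.113]
contact_force: [1.7, -0.5, -0.7]
opening: 0.0117
grip_force: 5.0
[ 1.66115209 -0.49243875 -0.70092285]
```

```bash
python3 -m jog '[[[0,0,-0.01],0,1],[[0,0,-0.05],0,1],[[0,0,-0.2],0,1],[[0,0,-0.35],0,1],[[0,0,-0.5],0,1],[[0,0,-0.5],0,1],[[0,0,-0.5],0,1]]' 15
python3 - <<'E'
from h import *
go([.573,.084,.05],3.17)
for c in('side','top'):
    im=cams.read_camera(c);cv2.imwrite(f'pics/{c}4.png',im[:,:,::-1])
    for t in('filling_tip','filling_tip_outlet','round_tip','writing_tip'):
        print(c,t,[([round(float(v),3) for v in d['position']],round(d['confidence'],2)) for d in models.pinpoint(t,c)[:3]])
s=observe();g=np.array(s['tool_pos'])-[0,0,.159];p=proj('side',g)[0].astype(int);print(p)
im=cv2.imread('pics/side4.png');cv2.imwrite('pics/crop4.png',cv2.resize(im[p[1]-50:p[1]+50,p[0]-60:p[0]+60],None,fx=6,fy=6,interpolation=2))
E
```

```text
time: 8.8
tool_pos: [0.5394, 0.0823, 0.4089]
tool_rot: [3.141, -0.0, -3.113]
contact_force: [-0.1, -0.5, -1.0]
opening: 0.0117
grip_force: 15.0
t 8.8 grip [0.5394 0.0823 0.2499] rot [ 3.141 -0.    -3.113] shift [-0.0842  0.0018  0.4998] turn 0.0001 rows 3.2
side filling_tip []
side filling_tip_outlet []
side round_tip [([0.577, 0.01, 0.007], 0.7), ([0.433, -0.474, 0.004], 0.17)]
side writing_tip [([0.574, 0.157, 0.002], 0.42)]
top filling_tip []
top filling_tip_outlet []
top round_tip []
top writing_tip []
[314 221]
```

View pics/crop4.png

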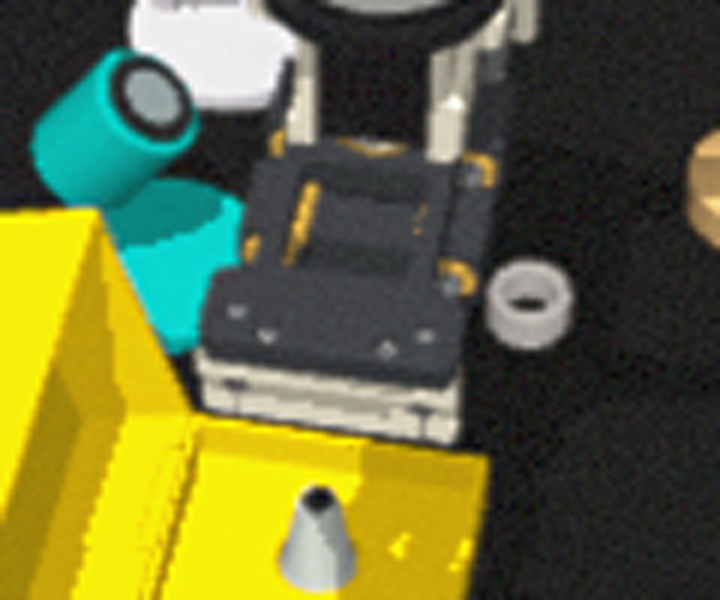

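```bash
python3 -m jog '[[[-0.076,-0.8,-0.25],0.5,1],[[-0.076,-0.8,-0.25],0.5,1],[[-0.076,-0.8,-0.25],0.5,1],[[-0.076,-0.8,-0.25],0.5,1],[[-0.076,-0.8,-0.25],0.5,1],[[-0.076,-0.8,-0.25],0.5,1],[[-0.076,-0.8,-0.25],0.5,1],[[-0.076,-0.8,-0.25],0.5,1],[[-0.076,-0.8,-0.25],0.5,1],[[-0.076,-0.8,-0.25],0.5,1],[[-0.076,-0.8,-0.25],0.5,1]]' 15
python3 - <<'E'
from h import *
s=observe();g=np.array(s['tool_pos'])-[0,0,.159];p=proj('side',g)[0].astype(int);print(p)
for c in('side','top'):
    im=cams.read_camera(c);cv2.imwrite(f'pics/{c}5.png',im[:,:,::-1])
    for t in('filling_tip','filling_tip_outlet'):
        print(c,t,[([round(float(v),3) for v in d['position']],round(d['confidence'],2)) for d in models.pinpoint(t,c)[:3]])
im=cv2.imread('pics/side5.png');cv2.imwrite('pics/crop5.png',cv2.resize(im[p[1]-40:p[1]+40,p[0]-45:p[0]+45],None,fx=7,fy=7,interpolation=2))
print(p)
E
```

```text
time: 10.68
tool_pos: [0.5795, -0.2368, 0.5086]
tool_rot: [-3.141, -0.0, 1.601]
contact_force: [0.1, -0.2, -1.4]
opening: 0.0111
grip_force: 15.0
[326  75]
side filling_tip [([0.578, -0.271, 0.313], 0.68), ([0.58, -0.229, 0.365], 0.34)]
side filling_tip_outlet [([0.578, -0.227, 0.365], 0.63)]
top filling_tip []
top filling_tip_outlet []
[326  75]
```

View pics/crop5.png

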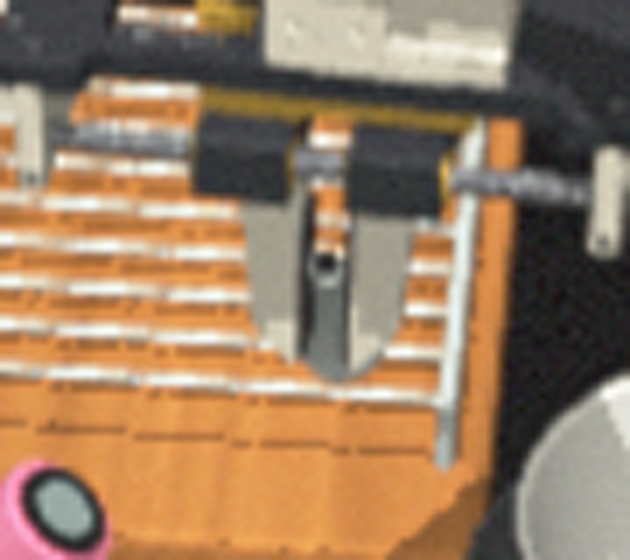

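Run:
```python
from h import *
from scipy.optimize import least_squares
s=observe();R=Ro.from_euler('xyz',s['tool_rot']).as_matrix();g=np.array(s['tool_pos'])+.159*R[:,2]
def f(p):
    th,k=p;a=np.sin(th)*R[:,0]-np.cos(th)*R[:,2];u=R[:,1];v=np.cross(a,u)
    t=np.linspace(0,6.28,90);F=g-(.064-k)*a+.015*(np.outer(np.cos(t),u)+np.outer(np.sin(t),v))
    return proj('side',g+k*a)[0],proj('side',F)[:,1].max()
for vo,vf in((72.6,89),(72.6,88.5),(72,89)):
    r=least_squares(lambda p:[f(p)[0][1]-vo,f(p)[1]-vf],[.6,.017],x_scale=[.1,.01]);print(np.degrees(r.x[0]),r.x[1],r.cost,f(r.x)[0])
```

```text
37.61819690517842 0.01860734134657306 4.0389678347315804e-28 [325.91734098  72.6       ]
38.712399252468416 0.019744298476481785 3.2311742677852644e-27 [325.85235891  72.6       ]
36.47125085379149 0.021124406343769796 1.2630054367597389e-22 [325.85723558  72.        ]
```

```bash
python3 -c "
from h import *
go([.576,-.246,.239],2.897)"
```

```text
t 10.97 grip [ 0.5795 -0.2368  0.3497] rot [ 3.142 -0.     1.6  ] shift [-0.0227 -0.0094  0.2768] turn -0.413 rows 6.9
```

```bash
python3 -m jog '[[[-0.0227,-0.0094,0],-0.413,1],[[-0.0227,-0.0094,0],-0.413,1],[[-0.0227,-0.0094,0],-0.413,1],[[-0.0227,-0.0094,0.05],-0.413,1],[[-0.0227,-0.0094,0.1],-0.413,1],[[-0.0227,-0.0094,0.15],-0.413,1],[[-0.0227,-0.0094,0.2],-0.413,1],[[-0.0227,-0.0094,0.25],-0.413,1],[[-0.0227,-0.0094,0.277],-0.413,1],[[-0.0227,-0.0094,0.277],-0.413,1],[[-0.0227,-0.0094,0.277],-0.413,1]]' 15
python3 - <<'E'
from h import *
go([.576,-.246,.239],2.897)
for c in('side','top'):
    im=cams.read_camera(c);cv2.imwrite(f'pics/{c}6.png',im[:,:,::-1])
    for t in('filling_tip','filling_tip_outlet','camera_head','round_tip','writing_tip','lid_front'):
        print(c,t,[([round(float(v),3) for v in d['position']],round(d['confidence'],2)) for d in models.pinpoint(t,c)[:3]])
F=[.603,-.253,.203];p=proj('side',F)[0];q=proj('top',F)[0];print(p,q)
p=p.astype(int)
im=cv2.imread('pics/side6.png');im=im[p[1]-35:p[1]+50,p[0]-60:p[0]+50]
cv2.imwrite('pics/crop6.png',cv2.resize(im,None,fx=7,fy=7,interpolation=2))
E
```

```text
time: 12.35
tool_pos: [0.5761, -0.2461, 0.3989]
tool_rot: [-3.141, 0.002, 2.897]
contact_force: [1.0, -0.6, -0.4]
opening: 0.0113
grip_force: 15.0
t 12.35 grip [ 0.5764 -0.2462  0.2399] rot [-3.141e+00  2.000e-03  2.897e+00] shift [0.001  0.0003 0.0021] turn -0.0001 rows 0.0
side filling_tip [([0.605, -0.254, 0.203], 0.52), ([0.626, 0.393, 0.001], 0.49), ([0.431, -0.475, -0.0], 0.39)]
side filling_tip_outlet [([0.673, -0.27, 0.108], 0.71)]
side camera_head [([0.711, -0.425, 0.106], 0.79), ([0.666, -0.127, 0.101], 0.7), ([0.671, -0.271, 0.106], 0.6)]
side round_tip [([0.578, 0.008, 0.004], 0.67)]
side writing_tip [([0.575, 0.159, 0.001], 0.52), ([0.577, 0.085, 0.001], 0.33)]
side lid_front [([0.711, 0.079, 0.125], 0.93), ([0.576, 0.086, 0.002], 0.17)]
top filling_tip []
top filling_tip_outlet [([0.573, 0.083, -0.001], 0.3)]
top camera_head [([0.713, -0.425, 0.104], 0.81), ([0.667, -0.131, 0.109], 0.53)]
top round_tip [([0.571, 0.012, 0.002], 0.57), ([0.474, 0.081, 0.03], 0.38)]
top writing_tip [([0.574, 0.158, -0.004], 0.41)]
top lid_front [([0.714, 0.081, 0.131], 0.89)]
[316.2094207  124.03074087] [399.1797064  219.33498664]
```

View pics/crop6.png

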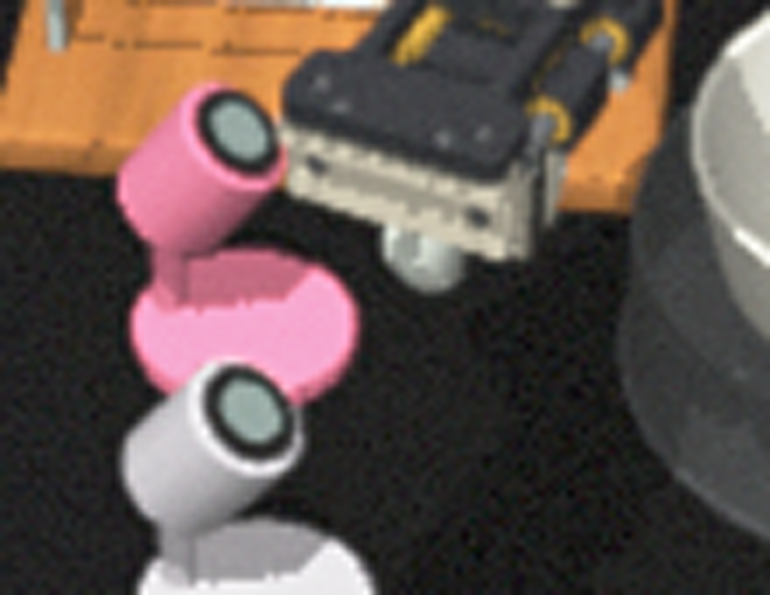

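```bash
python3 -c "
from cell import robot
print(robot.hand_in())"
```

```text
the job is handed in; nothing more can be done
None
```

I opened the case, took out the filling tip and handed the job in with the tip held in front of the aluminium camera: its foot measured within about 3 mm of the target point 12 cm from the lens, and its tilt came out about 2.5° off the lens axis; the handover gave no verdict.

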